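# Right the bedside lamp head and hold it half turned in its base

## Task

The square head of the bedside lamp has toppled over. Stand it upright on the dresser top, then lower its two-lugged foot fully home into the slotted socket of the round lamp base, and turn it clockwise (seen from above) until the dark ribs on its sides point at the halfway marks, well short of the locking click. A spring turns it back, so finish while still holding it there, so that I can pair the remote; leave the remote, tissue box and sound machine where they are.

Things in the scene. Friction and masses are not known exactly. Their poses are not given: they have to be found in the camera images.
- lamp_head: Loose toppled lamp head, about 250 g, 108 mm tall: white shade 54 x 54 mm, 20 to 108 mm above its origin, on a round steel foot 38 mm across with a chamfered edge. Origin: centre of the foot's underside; z: axis from foot to top. Starts lying on its +y face. A dark rib runs up its +x face, over the top and down its -x face; a half turn about z makes no difference.
- head_lug (a point): Outer end of the lug on the head's +x side, 26 mm from the axis and 6 mm above the head's origin; a like lug is on the -x side. Each lug is 8 mm wide and 8 mm high (2 to 10 mm above the origin).
- head_grip (a point): Point on the lamp head's axis 90 mm above its origin, 18 mm below its top: a good place to grip it across two flat faces (54 mm). Its centre of mass is some 30 mm nearer the foot.
- lamp_base: Lamp base fixed to the dresser: cream round drum 124 mm in diameter, flat top 52 mm above the dresser. Origin: centre of its underside; z up; slots along +x and -x. Fully home, the shade rests on the drum's top: the head's origin is then 32 mm above this origin, on its axis. The head enters with its x axis along the base's x, either way round, and turns clockwise only.
- socket (a point): Centre of the socket mouth on the drum's top: round hole 43 mm across with two slots about 13 mm wide reaching 30 mm from the axis, along the base's +x and -x, each with a short mark outside it. Lugs pass a 6 mm flange into an 18 mm high cavity. A sprung ring turns the head back: about 0.06 N m at first, 0.13 N m halfway.
- half_mark (a point): Long dark bar on the drum's top, 50 mm from the axis, at the halfway position: 0.7 rad (40 degrees) clockwise from the base's +x slot seen from above; a like bar is opposite. The square marks at 1.4 rad are the lock; its click is felt from about 0.8 rad.
- remote: Black remote control, 46 x 165 x 20 mm, lying flat and loose, to be left alone; origin at the centre of its underside, length along its y
- tissue_box: Paper tissue box, 115 x 115 x 125 mm high, loose, to be left alone; origin at the centre of its underside
- sound_machine: Low round cream sound machine, 120 mm in diameter, 66 mm high, closed top, loose, to be left alone; origin at the centre of its underside
Things that resemble listed ones, but are neither listed nor needed, are in the scene too. What is meant by the lamp_head is not green or turquoise, and is the smaller of those in its own colour.

How it is judged:
By the outcome, as a careful person would: the job done as asked, in the order asked, and still so for the second after the job is handed in, while the arm keeps its last pose, push and grip.
It also fails if it takes over 61 s, if anything falls off the work surface, if the arm or the gripper's body presses on something with over 40 N, if the wrist force passes 120 N, or if a joint passes its speed limit or range.

## Robot

A 6-joint arm with a two-finger parallel gripper is mounted at the origin on the work surface. World frame = base frame: x ahead of the robot, y to its left, z up, the work surface at z = 0. Lengths are in m, angles in rad, forces in N, time in s.
With the tool pointing down it reaches from about 0.25 to 0.725 m from the base axis. Payload 4 kg.
Tool frame: the origin (TCP) lies at the very end of the fingers, on their centre line; the grasp point (between the pads) lies 19 mm behind it; z points along the fingers, y is the line along which they close (so a half turn about z gives the same grasp; the last joint's range is limited). The gripper opens to 85 mm and grips with 20 to 120 N. Pads are 22 mm wide; open, the fingers measure 114 mm over their backs; the gripper's body (76 mm by 85 mm) begins 54 mm behind the grasp point. The pads swing forward as they close: fully open they stand 13 mm farther back than shut.
Start: joints at [-1.339, 0.241, 0.005, 1.335, 0, 1.571], TCP at [0.115, -0.487, 0.231] pointing down, gripper open.
Joint ranges: [-2.72, 2.72], [-1.05, 1.87], [-1.09, 1.28], [-1.99, 2.15], [-1.42, 1.44], [-3.14, 3.14]. Speed limits (rad/s): [2.79, 2.79, 3.14, 3.14, 3.14, 3.14].

## Interface

Orientations are given as a unit quaternion [x, y, z, w].
In Python, from workcell import bot, vision, workorder gives the robot as it stands.
- The arm moves only by the shell command python3 -m creep 'ROWS' [OPENING]. ROWS is JSON, a list of rows, each a list of 2 entries, a list of its own where there are three numbers: the shift along the tool's x, y, z in mm, then the turn, a rotation vector about the tool's x, y, z in rad. In form: [[[dx, dy, dz], [wx, wy, wz]], ...]. A call has 1 to 12 rows; each row shifts and turns the commanded pose from where the row before left it, along the tool's axes as they then stand; what a row does not reach is not made up. A row lasts 1/8 s, in which the tool goes at most 62.5 mm and 10.7 degrees, less where a joint would pass 70% of its speed; a pose out of reach is approached as far as the arm can. A call is refused whole if a number of a shift passes 62.5 or a number of a turn 0.188, either way. A call with a gripper value outside its range is refused whole. OPENING is the finger opening in mm, from 0 to 85.4, set as the call begins (- or left out, the last holds). The fingers move at their own pace and stop on an object; the grip force is fixed at half the most. Time passes only in rows, so rows that do not move let the fingers close. It gives the time, the measured TCP pose, the force, the opening and the grip force at its end, in the units of the state.
- bot.get_obs(): the state, without advancing time (a new reading comes with each control period).
- vision.camera(name): name is "scene" or "top"; returns a dict with "image" (400x640x3 uint8, blue, green, red), "z_map" (400x640 float32, m along the optical axis (not along the pixel's ray), 0 where there is no reading), "K" (3x3 intrinsics, pixels), "k1" (the pictures are not rectified: a ray, as slopes to the right and down, at radius r is drawn at 1 + k1 r^2 times it, then the intrinsics apply), "rvec" (rotation vector, rad) and "tvec" (3), from world to camera coordinates, as OpenCV has them. Camera axes: x right, y down, z forward; pixel columns grow to the right and rows downward; lengths in m; the calibration is good to about 2 mm. A picture is of the moment at which its call begins.
- workorder.job_done(): hands the job in; it is judged then, once.
Trained networks look in a picture, given as the dict that the camera call returned (one of the last four; its "shot" number tells which), for a name from the list of things; names that differ only in an ending like _2 or _b are one class to them, and where a whole thing is asked for, a point or a joint stands for the part that bears it (a point fixed in the world has none). Each returns a list of dicts, best first, with "score" (0 to 1); they miss things now and then, are a little off and sometimes report something else, mostly with a low value. They report only what shows in the picture. A call takes as long as a camera call. They do not tell look-alikes from the thing itself.
- vision.spot_in(picture, query): "position" ([column, row] in pixels, amid what is visible of it).
- vision.place_of(picture, query): "position" ([column, row] in pixels: a listed point, or the origin of a listed thing).
The state is a dict: "clock": time; "joint_pos": joint angles; "joint_vel": joint speeds; "tau": joint torques, N m; "eef_pos": TCP position; "tool_rot": TCP orientation; "ft_force": force on the tool from outside, world axes, zero at the start; "ft_torque": the same for the moment, N m; "grip_width": finger opening in m; "grasp_force": force on a finger pad.
Only numpy, scipy, OpenCV 4.12 (cv2) and the standard library are available. Lean on these libraries where they do the work, as an engineer would, in place of code of your own. Each camera call takes 0.05 s, during which the arm holds its last target. There are 200 camera calls.

## Working session

There is one attempt and no reset: what is moved stays moved. The work goes in short steps, Python scripts to look and compute and a shell command to move; the robot and the scene stay as the last step left them, time stands still between calls to the robot, and variables do not carry over. Pictures are saved under pics/ and viewed, at most 10 in all, crops included, and the job is handed in when it is done.

```bash
ls; mkdir -p pics; cat > h.py <<'E'
import numpy as np, cv2
from scipy.spatial.transform import Rotation as R
from workcell import bot, vision, workorder
def unproj(p,u,v,z=None):
    """pixel -> world using depth"""
    K=p["K"];k=np.array([p["k1"],0,0,0,0],float)
    n=cv2.undistortPoints(np.array([[[u,v]]],float),K,k)[0,0]
    Rm=cv2.Rodrigues(np.array(p["rvec"],float))[0];t=np.array(p["tvec"],float).ravel()
    c=-Rm.T@t; d=Rm.T@np.array([n[0],n[1],1])
    if z is None:
        zz=p["z_map"][int(round(v)),int(round(u))]
        return c+d*zz
    return c+d*(z-c[2])/d[2]   # ray at height z
def proj(p,X):
    return cv2.projectPoints(np.array(X,float).reshape(-1,1,3),np.array(p["rvec"],float),np.array(p["tvec"],float),p["K"],np.array([p["k1"],0,0,0,0],float))[0][:,0]
E
cat > a.py <<'E'
from h import *
ims=[]
for n in("scene","top"):
    p=vision.camera(n); cv2.imwrite(f"pics/{n}0.png",p["image"])
    for q in["lamp_head","head_lug","head_grip","lamp_base","socket","half_mark","remote","tissue_box","sound_machine"]:
        for d in vision.place_of(p,q)[:4]:
            u,v=d["position"]; print(n,q,round(d["score"],2),np.round([u,v]),np.round(unproj(p,min(max(u,0),639),min(max(v,0),399)),3))
o=bot.get_obs();print(o)
E
python3 a.py
```

```text
pics
scene lamp_head 0.78 [242. 197.] [ 0.54  -0.246  0.039]
scene lamp_head 0.75 [219. 168.] [ 0.45  -0.373  0.054]
scene lamp_head 0.6 [233. 209.] [ 0.607 -0.249  0.057]
scene lamp_head 0.55 [287. 138.] [ 0.193 -0.207  0.006]
scene head_lug 0.63 [277. 140.] [ 0.276 -0.212  0.07 ]
scene head_lug 0.62 [224. 208.] [ 0.625 -0.27   0.071]
scene head_lug 0.58 [242. 196.] [ 0.54  -0.245  0.042]
scene head_grip 0.77 [264. 162.] [ 0.379 -0.227  0.055]
scene head_grip 0.76 [268. 200.] [ 0.54  -0.149  0.057]
scene head_grip 0.72 [236. 178.] [ 0.477 -0.295  0.05 ]
scene head_grip 0.65 [206. 233.] [ 0.733 -0.28   0.079]
scene lamp_base 0.83 [350. 225.] [0.559 0.137 0.055]
scene socket 0.86 [349. 215.] [0.501 0.122 0.029]
scene socket 0.53 [337. 214.] [0.527 0.088 0.053]
scene socket 0.33 [455. 254.] [0.551 0.479 0.02 ]
scene half_mark 0.97 [334. 216.] [0.535 0.079 0.05 ]
scene remote 0.59 [244. 198.] [ 0.54  -0.239  0.037]
scene remote 0.57 [457. 256.] [0.559 0.487 0.023]
scene tissue_box 0.84 [165. 206.] [ 0.686 -0.448  0.093]
scene sound_machine 0.73 [270. 271.] [ 0.792 -0.044  0.063]
top lam
[... 1049 characters left out ...]
]
{'clock': 1.0, 'joint_pos': array([-1.33898704e+00,  2.40614849e-01,  5.01821026e-03,  1.33518480e+00,
       -3.07592753e-06,  1.57080232e+00]), 'joint_vel': array([ 0.00042984, -0.00068544,  0.00082811,  0.00062566,  0.00129587,
        0.00123645]), 'tau': array([ 5.22987170e-05, -3.72212291e+01,  2.52699995e+01,  1.16299780e-03,
       -2.33085939e-05,  1.42995908e-07]), 'eef_pos': array([ 0.11487179, -0.48664037,  0.231306  ]), 'tool_rot': array([ 9.93290920e-01,  1.15642332e-01, -6.66768318e-07,  7.57183121e-06]), 'ft_force': array([-0.85680933,  0.29759534, -0.32133213]), 'ft_torque': array([0.00668336, 0.06110699, 0.05801854]), 'grasp_force': 0.0, 'grip_width': 0.08562359652307597}
```

```bash
python3 - <<'E'
import cv2
im=cv2.imread("pics/top0.png");c=im[100:310,340:500]
cv2.imwrite("pics/topcrop.png",cv2.resize(c,None,fx=2.8,fy=2.8,interpolation=cv2.INTER_CUBIC))
E
```

```text
(no output)
```

View pics/top0.png

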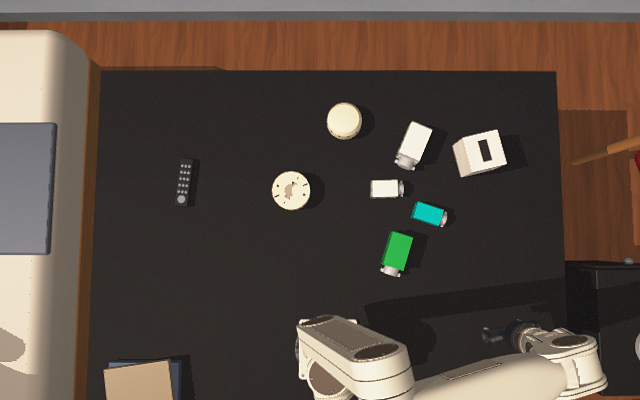

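View pics/topcrop.png

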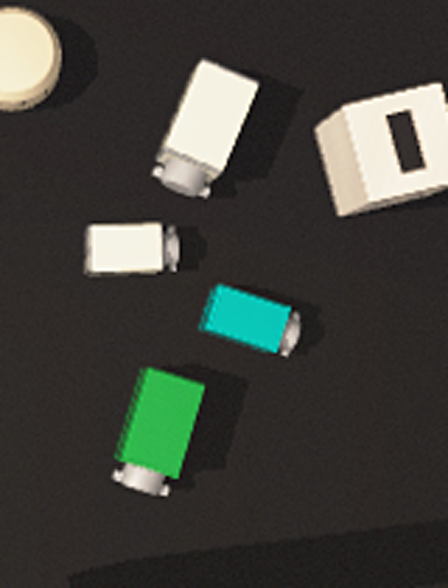

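The lamp head could be any of these: small white (387,188), larger white (413,145), turquoise (430,214) or green (397,253). By the description it is the small white one, and the crop confirms it: foot at right, so its axis points along about +y. Next I measure it and the base.

```bash
cat > m.py <<'E'
from h import *
def cloud(p):
    v,u=np.mgrid[0:400,0:640]
    n=cv2.undistortPoints(np.stack([u,v],-1).reshape(-1,1,2).astype(float),p["K"],np.array([p["k1"],0,0,0,0],float))[:,0]
    Rm=cv2.Rodrigues(np.array(p["rvec"],float))[0];t=np.array(p["tvec"],float).ravel()
    z=p["z_map"].reshape(-1,1)
    W=(np.c_[n,np.ones(len(n))]*z-t)@Rm
    W[z[:,0]==0]=np.nan
    return W.reshape(400,640,3)
def ortho(p,x0,y0,half,zt,s=0.0005):
    """rectified top view at height zt: image right=-y, up=+x"""
    n=int(2*half/s); a=(np.arange(n)-n/2)*s
    X=np.stack(np.broadcast_arrays(x0-a[:,None],y0-a[None,:],zt),-1)
    m=proj(p,X).reshape(n,n,2).astype(np.float32)
    return cv2.remap(p["image"],m[...,0],m[...,1],cv2.INTER_CUBIC)
E
python3 - <<'E'
from m import *
t=vision.camera("top");s=vision.camera("scene")
W=cloud(t);im=t["image"].astype(int)
M=(im.min(2)>150)&(abs(W[...,2]-.054)<.012)
M[:, :365]=0;M[:,410:]=0;M[:175]=0;M[205:]=0
v,u=np.nonzero(M)
P=np.array([unproj(t,a,b,.054)[:2] for a,b in zip(u,v)])
r=cv2.minAreaRect((P*1000).astype(np.float32));print("head top face",len(P),r,np.nanmedian(W[M][:,2]))
for nm,p in(("top",t),("scene",s)):
    W=cloud(p);w=W.reshape(-1,3);k=(abs(w[:,2]-.052)<.006)&(np.hypot(w[:,0]-.53,w[:,1]-.115)<.085)
    c,rad=cv2.minEnclosingCircle((w[k][:,:2]*1000).astype(np.float32));print(nm,"base",c,rad,k.sum(),w[k].mean(0),cv2.minAreaRect((w[k][:,:2]*1000).astype(np.float32)))
a=ortho(t,.525,.125,.075,.052,.0004);b=ortho(s,.525,.125,.075,.052,.0004)
cv2.imwrite("pics/base.png",np.hstack([a,b]))
E
```

```text
head top face 440 ((526.7957763671875, -194.7474365234375), (53.028282165527344, 105.57685089111328), 0.07966791093349457) 0.0544835738011577
top base (519.2415161132812, 122.5539779663086) 62.8203010559082 883 [0.51899783 0.12235279 0.05236526] ((518.6287841796875, 123.15071105957031), (122.490478515625, 123.21353149414062), 89.5998306274414)
scene base (519.0076904296875, 127.29959869384766) 65.57040405273438 818 [0.52229478 0.12594948 0.05273108] ((519.4913940429688, 123.84649658203125), (122.8156509399414, 124.97130584716797), 72.60115051269531)
```

View pics/base.png

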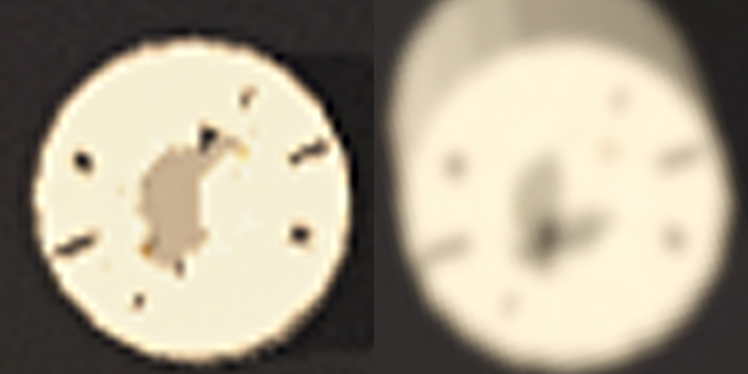

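```bash
cat > go.py <<'E'
from h import *
import sys
# go.py x y z [quat-spec yaw_deg tilt_deg(about world X)] : prints pure shift in current tool axes, then rotvec (tool axes)
def need(X,yaw=None,tilt=0):
    o=bot.get_obs();Rc=R.from_quat(o["tool_rot"])
    print("t",round(o["clock"],2),"pos",np.round(o["eef_pos"]*1000,1),"q",np.round(o["joint_pos"],2),"f",np.round(o["ft_force"],1),"w",round(o["grip_width"]*1000,1))
    print("shift mm",np.round(Rc.inv().apply(np.array(X)-o["eef_pos"])*1000,1))
    if yaw is not None:
        Rt=R.from_euler("x",tilt,degrees=True)*R.from_euler("z",yaw,degrees=True)*R.from_euler("x",180,degrees=True)
        rv=(Rc.inv()*Rt).as_rotvec();print("turn",np.round(rv,3)); print("shift after turn",np.round(Rt.inv().apply(np.array(X)-o["eef_pos"])*1000,1))
if __name__=="__main__":
    a=[float(x) for x in sys.argv[1:]]; need(a[:3],*a[3:])
E
python3 -m creep '[[[47.5,-21.8,0],[0,0,0]],[[47.5,-21.8,0],[0,0,0]],[[47.5,-21.8,0],[0,0,0]],[[47.5,-21.8,0],[0,0,0]],[[47.5,-21.8,0],[0,0,0]],[[47.5,-21.8,0],[0,0,0]],[[47.5,-21.8,0],[0,0,0]],[[47.5,-21.8,0],[0,0,0]],[[47.5,-21.8,0],[0,0,0]],[[47.5,-21.8,0],[0,0,0]]]' 85
python3 -m creep '[[[0,0,0],[0,0,-0.167]],[[0,0,0],[0,0,-0.167]],[[0,0,0],[0,0,-0.167]],[[0,0,0],[0,0,-0.167]],[[0,0,0],[0,0,-0.167]],[[0,0,0],[0,0,-0.167]],[[0,0,0],[0,0,-0.167]],[[0,0,0],[0,0,-0.167]],[[0,0,0],[0,-0.157,0]],[[0,0,0],[0,-0.157,0]],[[0,0,0],[0,-0.157,0]],[[0,0,0],[0,-0.157,0]]]'
python3 go.py .527 -.179 .015 90 -45
```

```text
clock: 2.35
eef_pos: [0.5284, -0.1641, 0.2314]
tool_rot: [0.993, 0.116, 0.0, 0.0]
ft_force: [0.2, -1.2, 0.7]
grip_width: 0.0852
grasp_force: 0.0
clock: 3.85
eef_pos: [0.5275, -0.1651, 0.2323]
tool_rot: [0.673, 0.671, -0.219, 0.221]
ft_force: [-1.1, 0.4, -0.7]
grip_width: 0.0851
grasp_force: 0.0
t 3.85 pos [ 527.5 -165.1  232.3] q [ 0.03  0.33 -0.03  1.23 -0.63  1.61] f [-1.1  0.4 -0.7] w 85.1
shift mm [117.3  -1.1 183.4]
turn [ 0.    -0.153 -0.004]
shift after turn [143.8  -0.5 163.5]
```

```bash
python3 -m creep '[[[0,0,0],[0,-0.157,0]],[[46,0,0],[0,0,0]],[[46,0,0],[0,0,0]],[[47,0,0],[0,0,0]],[[0,0,45],[0,0,0]],[[0,0,45],[0,0,0]],[[0,0,0],[0,0,0]]]'
python3 go.py .526 -.178 .016 90 -45
python3 - <<'E'
from m import *
t=vision.camera("top")
cv2.imwrite("pics/pre.png",cv2.resize(t["image"][120:260,310:470],None,fx=3.5,fy=3.5,interpolation=cv2.INTER_CUBIC))
E
```

```text
clock: 4.72
eef_pos: [0.5245, -0.1322, 0.067]
tool_rot: [0.654, 0.652, -0.273, 0.268]
ft_force: [-0.4, 0.2, -0.4]
grip_width: 0.0851
grasp_force: 0.0
t 4.72 pos [ 524.5 -132.2   67. ] q [ 0.16  0.58 -0.21  0.94 -0.77  1.8 ] f [-0.4  0.2 -0.4] w 85.1
shift mm [ 3.7  2.  68.4]
turn [-0.008  0.    -0.   ]
shift after turn [ 3.7  1.5 68.4]
```

View pics/pre.png

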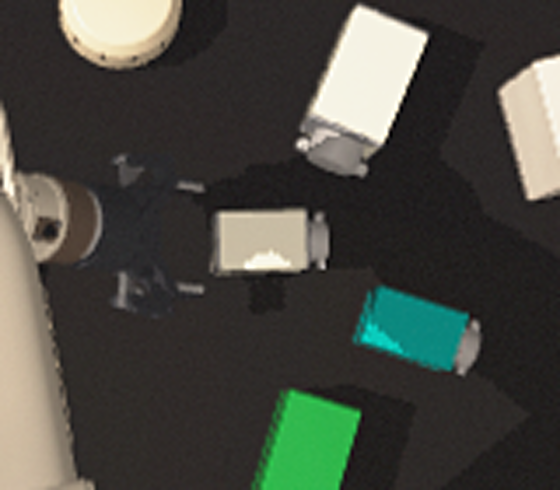

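The fingers (rows about 187 and 290) straddle the small white head (about 241), and nothing is in the way. I advance and close.

```bash
python3 -m creep '[[[1,0.5,23],[0,0,0]],[[1,0.5,23],[0,0,0]],[[1,0.5,22],[0,0,0]],[[0,0,0],[0,0,0]]]'
python3 -m creep '[[[0,0,0],[0,0,0]],[[0,0,0],[0,0,0]],[[0,0,0],[0,0,0]],[[0,0,0],[0,0,0]],[[0,0,0],[0,0,0]],[[0,0,0],[0,0,0]]]' 40
```

```text
clock: 5.28
eef_pos: [0.5286, -0.1765, 0.0194]
tool_rot: [0.655, 0.652, -0.271, 0.27]
ft_force: [-0.0, 0.4, -0.0]
grip_width: 0.0845
grasp_force: 0.0
clock: 6.02
eef_pos: [0.5297, -0.1758, 0.0204]
tool_rot: [0.654, 0.653, -0.27, 0.271]
ft_force: [-0.8, 4.5, 6.6]
grip_width: 0.0532
grasp_force: 64.0
```

```bash
python3 -m creep '[[[-12,0,-30],[0,0,0]],[[-12,0,-30],[0,0,0]],[[-12,0,-30],[0,0,0]],[[-12,0,-30],[0,0,0]]]'
python3 -m creep '[[[0,0,0],[0,0.157,0]],[[0,0,0],[0,0.157,0]],[[0,0,0],[0,0.157,0]],[[0,0,0],[0,0.157,0]],[[0,0,0],[0,0.157,0]],[[0,0,0],[0,0.157,0]],[[0,0,0],[0,0.157,0]],[[0,0,0],[0,0.157,0]],[[0,0,0],[0,0.157,0]],[[0,0,0],[0,0.157,0]],[[0,0,0],[0,0,0]],[[0,0,0],[0,0,0]]]'
python3 - <<'E'
from m import *
import go; go.need([.53,-.125,.08],90,45)
s=vision.camera("scene")
cv2.imwrite("pics/up.png",cv2.resize(s["image"][100:280,180:400],None,fx=3.3,fy=3.3,interpolation=cv2.INTER_CUBIC))
W=cloud(s);w=W.reshape(-1,3);im=s["image"].reshape(-1,3).astype(int)
k=(im.min(1)>130)&(np.hypot(w[:,0]-.53,w[:,1]+.14)<.09)&(w[:,2]>.03)
print(k.sum(),np.round(np.percentile(w[k],[1,50,99],axis=0),3))
E
```

```text
clock: 6.52
eef_pos: [0.5281, -0.1248, 0.1382]
tool_rot: [0.654, 0.653, -0.271, 0.269]
ft_force: [-0.4, -0.3, -2.6]
grip_width: 0.0533
grasp_force: 63.8
clock: 8.02
eef_pos: [0.5288, -0.1255, 0.1378]
tool_rot: [0.654, 0.653, 0.27, -0.27]
ft_force: [-0.3, 1.0, -1.8]
grip_width: 0.0535
grasp_force: 64.0
t 8.03 pos [ 528.8 -125.5  137.8] q [-0.57  0.72  0.24  1.59  0.64  0.84] f [-0.3  1.  -1.8] w 53.5
shift mm [-40.4   1.2  41.3]
turn [ 0.002  0.002 -0.002]
shift after turn [-40.5   1.2  41.2]
524 [[ 0.492 -0.228  0.087]
 [ 0.539 -0.119  0.165]
 [ 0.563 -0.102  0.288]]
```

View pics/up.png

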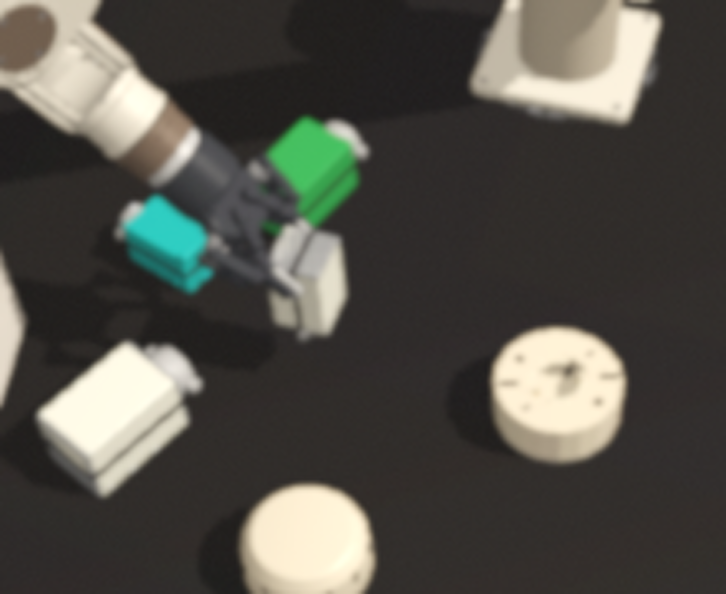

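The head is held upright, leaning slightly, with its foot about 6 cm up. I lower it until it touches.

```bash
python3 -m creep '[[[-12,0,12],[0,0,0]],[[-12,0,12],[0,0,0]],[[-12,0,12],[0,0,0]],[[0,0,0],[0,0,0]]]'
for i in 1 2; do python3 -m creep '[[[-2,0,2],[0,0,0]],[[-2,0,2],[0,0,0]],[[0,0,0],[0,0,0]]]' | egrep 'eef|force'; done
```

```text
clock: 8.57
eef_pos: [0.5275, -0.1249, 0.0851]
tool_rot: [0.654, 0.652, 0.27, -0.272]
ft_force: [-0.4, 0.1, -2.8]
grip_width: 0.0541
grasp_force: 64.0
eef_pos: [0.5288, -0.1259, 0.0815]
ft_force: [-0.3, 0.1, -1.7]
grasp_force: 64.0
eef_pos: [0.5288, -0.1258, 0.0758]
ft_force: [-0.6, -0.2, -2.3]
grasp_force: 64.2
```

```bash
python3 -m creep '[[[-1.5,0,1.5],[0,0,0]],[[-1.5,0,1.5],[0,0,0]],[[0,0,0],[0,0,0]]]' | egrep 'eef|ft_force'
python3 -m creep '[[[-1.5,0,1.5],[0,0,0]],[[0,0,0],[0,0,0]]]' | egrep 'eef|ft_force'
```

```text
eef_pos: [0.5289, -0.1258, 0.0758]
ft_force: [-5.3, -3.4, 17.4]
eef_pos: [0.5289, -0.1258, 0.0758]
ft_force: [-8.1, -4.7, 26.6]
```

```bash
python3 - <<'E'
from m import *
for n in("scene","top"):
    s=vision.camera(n)
    W=cloud(s);w=W.reshape(-1,3);im=s["image"].reshape(-1,3).astype(int)
    k=(im.min(1)>90)&(np.hypot(w[:,0]-.53,w[:,1]+.13)<.05)&(w[:,2]<.125)&(w[:,2]>.01)
    print(n,k.sum(),np.round(np.percentile(w[k],[1,10,50,90,99],axis=0),3))
    q=w[k];q=q[q[:,1]>np.percentile(q[:,1],60)]
    # tilt of +y face: y vs z
    f=(w[:,1]>-.118)&(w[:,1]<-.095)&(abs(w[:,0]-.53)<.022)&(w[:,2]>.03)&(w[:,2]<.105)
    if f.sum()>10: print("dy/dz,dy/dx",np.linalg.lstsq(np.c_[w[f][:,2],w[f][:,0],np.ones(f.sum())],w[f][:,1],rcond=None)[0],f.sum())
E
```

```text
scene 560 [[ 0.488 -0.156  0.023]
 [ 0.507 -0.149  0.037]
 [ 0.544 -0.123  0.1  ]
 [ 0.556 -0.104  0.112]
 [ 0.566 -0.102  0.119]]
dy/dz,dy/dx [-0.01984021 -0.10971896 -0.04500595] 98
top 335 [[ 0.495 -0.159  0.05 ]
 [ 0.501 -0.153  0.09 ]
 [ 0.527 -0.128  0.107]
 [ 0.552 -0.108  0.112]
 [ 0.563 -0.105  0.115]]
dy/dz,dy/dx [-0.05273317 -0.04128635 -0.08105375] 33
```

Standing with the foot on the dresser at 26 N. I relieve the push, let go and back off along the fingers, then look.

```bash
python3 -m creep '[[[1.5,0,-1.5],[0,0,0]],[[1.5,0,-1.5],[0,0,0]],[[0,0,0],[0,0,0]]]' | egrep 'eef|ft_force'
python3 -m creep '[[[0,0,0],[0,0,0]],[[0,0,0],[0,0,0]],[[0,0,0],[0,0,0]],[[0,0,0],[0,0,0]],[[0,0,-20],[0,0,0]],[[0,0,-40],[0,0,0]],[[0,0,-40],[0,0,0]],[[0,0,-30],[0,-0.157,0]],[[0,0,-10],[0,-0.157,0]],[[0,0,0],[0,-0.157,0]],[[0,0,0],[0,-0.157,0]],[[0,0,0],[0,-0.157,0]]]' 85
python3 -m creep '[[[0,0,0],[0,0,-0.174]],[[0,0,0],[0,0,-0.174]],[[0,0,0],[0,0,-0.174]],[[0,0,0],[0,0,-0.174]],[[0,0,0],[0,0,-0.174]],[[0,0,0],[0,0,-0.174]],[[0,0,0],[0,0,-0.174]],[[0,0,0],[0,0,-0.174]],[[0,0,0],[0,0,-0.174]]]'
python3 - <<'E'
from m import *
import go; go.need([.529,-.139,.2],180,0)
t=vision.camera("top")
a=ortho(t,.53,-.14,.06,.108,.0003);cv2.imwrite("pics/stand.png",a)
W=cloud(t);w=W.reshape(-1,3)
k=(abs(w[:,2]-.108)<.006)&(np.hypot(w[:,0]-.53,w[:,1]+.14)<.06)
print(k.sum(),np.round(np.median(w[k],0),4),cv2.minAreaRect((w[k][:,:2]*1000).astype(np.float32)))
s=vision.camera("scene")
cv2.imwrite("pics/stand_s.png",cv2.resize(s["image"][110:240,200:340],None,fx=3,fy=3,interpolation=cv2.INTER_CUBIC))
cv2.imwrite("pics/stand2.png",np.hstack([cv2.resize(a,(390,390)),cv2.imread("pics/stand_s.png")[:390,:405]]))
E
```

```text
eef_pos: [0.5289, -0.1258, 0.0758]
ft_force: [-3.6, -2.6, 9.7]
clock: 11.92
eef_pos: [0.5287, -0.2237, 0.1747]
tool_rot: [0.708, 0.706, -0.001, 0.003]
ft_force: [0.5, 0.3, -1.1]
grip_width: 0.0849
grasp_force: 0.0
clock: 13.05
eef_pos: [0.5282, -0.2232, 0.1735]
tool_rot: [0.001, 1.0, 0.0, -0.0]
ft_force: [0.4, -0.4, 0.0]
grip_width: 0.0852
grasp_force: 0.0
t 13.05 pos [ 528.2 -223.2  173.5] q [-0.4   0.42  0.1   1.26  0.   -0.4 ] f [ 0.4 -0.4  0. ] w 85.2
shift mm [ -0.6  84.3 -26.4]
turn [ 0.001 -0.    -0.002]
shift after turn [ -0.8  84.2 -26.5]
266 [ 0.527  -0.1334  0.1083] ((527.1478271484375, -133.664794921875), (52.2164421081543, 51.694454193115234), 0.08272312581539154)
```

View pics/stand2.png

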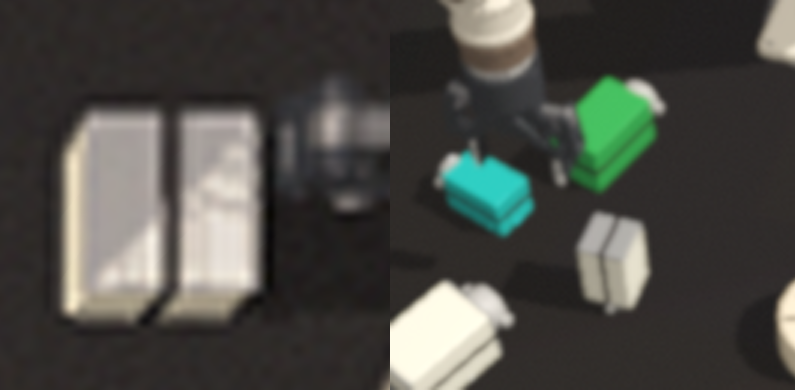

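It stands upright with the rib along ±X, at (0.528, -0.1335). I regrip from above across the y faces.

```bash
python3 -m creep '[[[0,45,0],[0,0,0]],[[0,44.7,0],[0,0,0]],[[0,0,0],[0,0,0]],[[0,0,30],[0,0,0]],[[0,0,30],[0,0,0]],[[0,0,30],[0,0,0]],[[0,0,14],[0,0,0]],[[0,0,0],[0,0,0]]]'
python3 -m creep '[[[0,0,0],[0,0,0]],[[0,0,0],[0,0,0]],[[0,0,0],[0,0,0]],[[0,0,0],[0,0,0]],[[0,0,0],[0,0,0]]]' 40
python3 -m creep '[[[0,0,-30],[0,0,0]],[[0,0,-30],[0,0,0]],[[0,0,-30],[0,0,0]],[[0,0,0],[0,0,0]]]'; python3 go.py .520 .123 .19 151.5 0
```

```text
clock: 14.15
eef_pos: [0.5284, -0.1341, 0.0689]
tool_rot: [0.005, 1.0, 0.0, -0.001]
ft_force: [-0.6, 0.3, 0.5]
grip_width: 0.0849
grasp_force: 0.0
clock: 14.78
eef_pos: [0.5305, -0.1339, 0.0713]
tool_rot: [0.004, 1.0, -0.0, 0.002]
ft_force: [-0.3, 0.9, 5.4]
grip_width: 0.0532
grasp_force: 63.7
clock: 15.28
eef_pos: [0.5306, -0.1342, 0.1616]
tool_rot: [0.004, 1.0, -0.001, 0.002]
ft_force: [-0.4, -0.5, -4.0]
grip_width: 0.0534
grasp_force: 64.2
t 15.28 pos [ 530.6 -134.2  161.6] q [-0.25  0.37 -0.    1.2  -0.   -0.24] f [-0.4 -0.5 -4. ] w 53.4
shift mm [ 12.5 257.1 -28.7]
turn [-0.     0.005  0.49 ]
shift after turn [132.  221.  -28.4]
```

```bash
python3 -m creep '[[[0,0,0],[0,0,0.163]],[[0,0,0],[0,0,0.163]],[[0,0,0],[0,0,0.163]],[[26.4,44.2,0],[0,0,0]],[[26.4,44.2,0],[0,0,0]],[[26.4,44.2,0],[0,0,0]],[[26.4,44.2,0],[0,0,0]],[[26.4,44.2,0],[0,0,0]],[[0,0,0],[0,0,0]],[[0,0,0],[0,0,0]]]'
python3 - <<'E'
from m import *
import go; go.need([.520,.123,.19],151.5,0)
o=bot.get_obs()
t=vision.camera("top")
zt=o["eef_pos"][2]-.0713+.108;print(zt)
a=ortho(t,.52,.123,.06,zt,.0003);s=vision.camera("scene")
b=cv2.resize(s["image"][120:250,275:405],(400,400),interpolation=cv2.INTER_CUBIC)
cv2.imwrite("pics/over.png",np.hstack([a,b]))
for n,p in(("t",t),("s",s)):
    w=cloud(p).reshape(-1,3);im=p["image"].reshape(-1,3).astype(int)
    k=(im.min(1)>110)&(w[:,2]>.1)&(w[:,2]<zt+.006)&(np.hypot(w[:,0]-.52,w[:,1]-.123)<.045)
    for z0 in(.10,.13,.16,.19):
        kk=k&(w[:,2]>z0)&(w[:,2]<z0+.03); print(n,z0,kk.sum(), np.round(np.percentile(w[kk],[2,50,98],axis=0),3).tolist() if kk.sum() else '')
    for d in vision.place_of(p,"lamp_head")[:2]: print(n,d["score"],np.round(unproj(p,*d["position"],zt-.108),4))
    for d in vision.place_of(p,"head_grip")[:2]: print(n,"grip",d["score"],np.round(unproj(p,*d["position"],zt-.018),4))
E
```

```text
clock: 16.52
eef_pos: [0.5172, 0.1232, 0.1579]
tool_rot: [0.245, 0.969, -0.001, -0.001]
ft_force: [0.1, -0.5, -1.5]
grip_width: 0.053
grasp_force: 64.7
t 16.52 pos [517.2 123.2 157.9] q [ 0.23  0.35 -0.04  1.18 -0.    0.73] f [ 0.1 -0.5 -1.5] w 53.0
shift mm [ -2.4   1.1 -32.1]
turn [-0.003 -0.002  0.001]
shift after turn [ -2.5   1.2 -32.1]
0.19463107103157373
t 0.1 1 [[0.524, 0.089, 0.108], [0.524, 0.089, 0.108], [0.524, 0.089, 0.108]]
t 0.13 0 
t 0.16 1 [[0.525, 0.088, 0.18], [0.525, 0.088, 0.18], [0.525, 0.088, 0.18]]
t 0.19 0 
t 0.98 [ 0.5968 -0.2353  0.0866]
t 0.9 [ 0.2518 -0.195   0.0866]
t grip 0.77 [ 0.3595 -0.2112  0.1766]
t grip 0.75 [ 0.6774 -0.2694  0.1766]
s 0.1 91 [[0.508, 0.091, 0.109], [0.535, 0.135, 0.12], [0.551, 0.16, 0.129]]
s 0.13 115 [[0.509, 0.09, 0.131], [0.537, 0.131, 0.143], [0.551, 0.16, 0.159]]
s 0.16 106 [[0.526, 0.093, 0.161], [0.541, 0.128, 0.175], [0.55, 0.16, 0.189]]
s 0.19 167 [[0.495, 0.094, 0.191], [0.524, 0.117, 0.196], [0.55, 0.142, 0.2]]
s 0.86 [ 0.4732 -0.362   0.0866]
s 0.85 [0.5231 0.1312 0.0866]
s grip 0.69 [ 0.4794 -0.1624  0.1766]
s grip 0.66 [0.5159 0.1251 0.1766]
```

View pics/over.png

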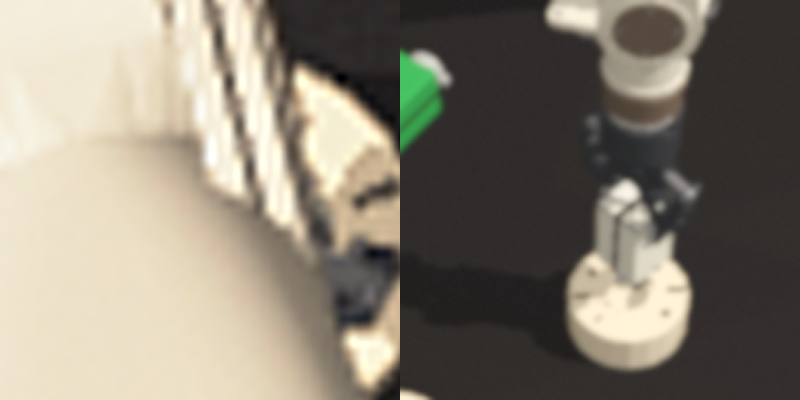

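```bash
cat > fit.py <<'E'
from m import *
def fit(c0=(.52,.123),zlo=.1,zhi=.18,deg=-28.5):
    p=vision.camera("scene");w=cloud(p).reshape(-1,3);im=p["image"].reshape(-1,3).astype(int)
    k=(im.min(1)>90)&(w[:,2]>zlo)&(w[:,2]<zhi)&(np.hypot(w[:,0]-c0[0],w[:,1]-c0[1])<.045)
    w=w[k]; C=np.linalg.inv(np.c_[[1,0],[0,1]])
    a=np.radians(deg);e1=np.array([np.cos(a),np.sin(a)]);e2=np.array([-e1[1],e1[0]])
    d=w[:,:2]-np.array(c0);uv=np.c_[d@e1,d@e2]*1000
    cam=-cv2.Rodrigues(np.array(p["rvec"],float))[0].T@np.array(p["tvec"],float).ravel()
    sd=[np.sign((cam[:2]-c0)@e) for e in(e1,e2)]
    out=[]
    for i in(0,1):
        j=1-i
        f=(abs(uv[:,i]*sd[i]-27)<6)&(uv[:,j]*sd[j]<20)
        x=uv[f];A=np.c_[w[f][:,2]*1000-140,x[:,j],np.ones(f.sum())]
        s=np.linalg.lstsq(A,x[:,i],rcond=None)[0]
        out.append((int(f.sum()),"offset mm",round(np.median(x[:,i])-27*sd[i],2),"d/dz",round(s[0],3),"d/dother",round(s[1],3)))
    print("cam side",sd,out)
    return out
if __name__=="__main__": fit()
E
python3 fit.py
```

```text
cam side [np.float64(1.0), np.float64(1.0)] [(112, 'offset mm', np.float64(-4.77), 'd/dz', np.float64(-0.006), 'd/dother', np.float64(0.016)), (106, 'offset mm', np.float64(0.21), 'd/dz', np.float64(0.014), 'd/dother', np.float64(-0.002))]
```

```bash
python3 -m creep '[[[-4.3,0,14],[0,0,0]],[[0,0,14],[0,0,0]],[[0,0,0],[0,0,0]],[[0,0,0],[0,0,0]]]'; python3 - <<'E'
import fit; fit.fit(zlo=.08,zhi=.15)
E
for i in 1 2 ; do python3 -m creep '[[[0,0,2.5],[0,0,0]],[[0,0,2.5],[0,0,0]],[[0,0,0],[0,0,0]]]'|egrep 'eef|ft'; done
```

```text
clock: 17.38
eef_pos: [0.522, 0.1214, 0.1314]
tool_rot: [0.246, 0.969, -0.0, -0.0]
ft_force: [0.6, -0.0, -2.2]
grip_width: 0.0531
grasp_force: 64.7
cam side [np.float64(1.0), np.float64(1.0)] [(143, 'offset mm', np.float64(-1.64), 'd/dz', np.float64(0.008), 'd/dother', np.float64(0.007)), (89, 'offset mm', np.float64(0.93), 'd/dz', np.float64(0.008), 'd/dother', np.float64(-0.003))]
eef_pos: [0.522, 0.1213, 0.1265]
ft_force: [-0.1, 0.1, -3.1]
eef_pos: [0.5219, 0.1213, 0.1214]
ft_force: [-1.0, 0.6, -3.4]
```

```bash
for i in 1 2 3; do python3 -m creep '[[[0,0,2.5],[0,0,0]],[[0,0,2.5],[0,0,0]],[[0,0,0],[0,0,0]]]'|egrep 'eef|ft'; done
```

```text
eef_pos: [0.5219, 0.1213, 0.1164]
ft_force: [0.3, -0.1, -3.5]
eef_pos: [0.5219, 0.1213, 0.1114]
ft_force: [0.3, 0.8, -2.3]
eef_pos: [0.5219, 0.1213, 0.1064]
ft_force: [0.3, -0.2, -2.9]
```

```bash
for i in 1 2; do python3 -m creep '[[[0,0,1],[0,0,0]],[[0,0,1],[0,0,0]],[[0,0,0],[0,0,0]]]'|egrep 'eef|ft'; done
```

```text
eef_pos: [0.5221, 0.1213, 0.1046]
ft_force: [0.0, -0.3, -2.6]
eef_pos: [0.5223, 0.1214, 0.1034]
ft_force: [-2.6, 1.4, 4.6]
```

Home: contact at the predicted height. I seat it gently and turn.

```bash
python3 -m creep '[[[0,0,0.6],[0,0,0]],[[0,-0.2,0],[0,0,0.1]],[[0,-0.2,0],[0,0,0.1]],[[0,-0.2,0],[0,0,0.1]],[[0,-0.2,0],[0,0,0.1]],[[0,-0.2,0],[0,0,0.1]],[[0,-0.2,0],[0,0,0.1]],[[0,0,0],[0,0,0]]]'
python3 -m creep '[[[0,-0.2,0],[0,0,0.1]],[[0,0,0],[0,0,0]],[[0,0,0],[0,0,0]]]'
python3 - <<'E'
from m import *
import go,fit; go.need([.522,.121,.1034],111.4,0)
print(bot.get_obs()["ft_torque"])
fit.fit(zlo=.06,zhi=.125,deg=-68.6)
fit.fit(zlo=.06,zhi=.125,deg=-63.6)
s=vision.camera("scene");t=vision.camera("top")
cv2.imwrite("pics/turned.png",np.hstack([cv2.resize(s["image"][150:240,305:395],(540,540),interpolation=cv2.INTER_CUBIC)]))
E
```

```text
clock: 21.05
eef_pos: [0.5221, 0.12, 0.1034]
tool_rot: [0.522, 0.853, 0.0, 0.001]
ft_force: [-2.2, -1.4, 8.0]
grip_width: 0.0532
grasp_force: 65.8
clock: 21.42
eef_pos: [0.5218, 0.1199, 0.1034]
tool_rot: [0.563, 0.826, 0.0, 0.001]
ft_force: [-1.5, -2.2, 7.7]
grip_width: 0.053
grasp_force: 65.8
t 21.43 pos [521.8 119.9 103.4] q [ 0.23  0.4  -0.12  1.05 -0.    1.42] f [-1.5 -2.2  7.7] w 53.0
shift mm [ 0.9  0.6 -0. ]
turn [0.001 0.001 0.   ]
shift after turn [ 0.9  0.6 -0. ]
[-0.5297137   0.76585836  0.02678629]
cam side [np.float64(1.0), np.float64(1.0)] [(26, 'offset mm', np.float64(-0.4), 'd/dz', np.float64(0.0), 'd/dother', np.float64(0.008)), (150, 'offset mm', np.float64(-0.42), 'd/dz', np.float64(-0.003), 'd/dother', np.float64(0.015))]
cam side [np.float64(1.0), np.float64(1.0)] [(28, 'offset mm', np.float64(-0.52), 'd/dz', np.float64(0.0), 'd/dother', np.float64(0.092)), (139, 'offset mm', np.float64(0.52), 'd/dz', np.float64(-0.003), 'd/dother', np.float64(-0.054))]
```

View pics/turned.png

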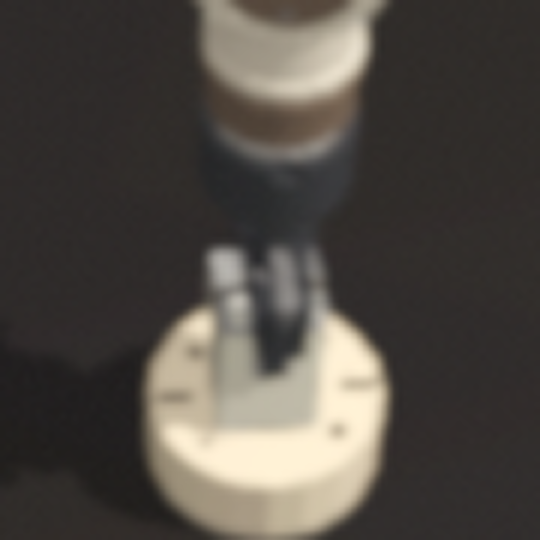

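The ribs line up with the long bars to about 1° (bars near (175,397) and (360,383)). The shade sits on the drum and the grip is holding, so I hand it in.

```bash
python3 -c "
from workcell import workorder; print(workorder.job_done())"
```

```text
the job is handed in; nothing more can be done
None
```

I stood the small white lamp head upright on the dresser and lowered it fully home in the base. I then turned it clockwise until its ribs were within about 1° of the halfway marks, and handed in at about 21 s with the gripper still holding it there; I never touched the remote, tissue box or sound machine.

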